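# Lower the ratchet press onto the notebook

## Task

The notebook's freshly mended cover needs to be pressed flat. With the fingertips only, press the thumb tab of the ratchet press down to its stop so that the pawl swings clear of the teeth and stays clear, then push the press's raised arm down until its round pad sits on the notebook, and leave it there. Do not grasp or lift anything, do not shift the notebook, and leave the other things on the table alone.

Things in the scene. Friction and masses are not known exactly. Their poses are not given: they have to be found in the camera images.
- press: Ratchet press, fixed; place and yaw vary. Grey base plate (own x -50..50, own y -120..175, z 0..8 mm); two dark steel cheek plates (outside 44 mm apart, up to 132 mm high, own y -107..0) carry the arm and the pawl. Origin on the table surface. Own +y points from the cheeks to the pad and the arm's grip, own z up. Own points in mm: arm pivot (0, -30, 75), pawl pivot (0, -95, 122).
- press_pivot (a point): Point on the arm's horizontal hinge axis (along the press's own x), 75 mm above the table, midway between the cheeks.
- press_arm (a joint): Arm hinge, rad. Elevation of the arm above level = 0.908 - value; it sinks as the value grows. Starts at 0 to 0.05 (0 is the top stop). At 0.908 it is level and the pad sits on the notebook; the stop without notebook is 0.955. Stiff (0.55 N m friction; 2 to 6 N down on its outer half): stays where left. With the pawl engaged, teeth block it from about 0.08.
- grip_end (a point): Outer end of the raised arm, on its centre line, 218 mm from the pivot; about 245 mm high at the start, 75 mm when level. The arm is a 14 x 14 mm aluminium bar along the radius from the pivot (upper face 7 mm above the centre line) with a black round grip, 20 mm thick, from 165 mm out to the end.
- press_pad (a point): Centre of the underside of the round rubber pad (48 mm across), which hangs from the arm on a stem 140 mm out from the pivot, 55 mm below the bar's centre line.
- pawl (a joint): Pawl hinge, rad. 0: nose down between the teeth, arm blocked. Grows as the thumb tab is pressed down; nose clear of all teeth from 0.15; hard stop at 0.35. No spring: a stiff pivot (0.12 N m; 2 to 7 N on the tab) keeps it where it is left.
- pawl_tab (a point): Centre of the upper face of the pawl's flat ribbed steel thumb tab, 34 x 34 mm, 6 mm thick, beyond the cheeks on the side away from the pad; 137 mm above the table at the start, press's own (0, -147, 137) mm. At its stop it has sunk 19 mm, tipped 0.35 rad and moved 2 mm towards the press's own -y.
- notebook: Spiral notebook, 80 x 108 x 12 mm, loose, lying on the press's base plate under the pad; origin at the centre of its underside, 8 mm above the table.
- glue_stick_1: Glue stick, 12 x 108 x 11 mm, bystander behind the press, beside the cheeks; origin at the centre of its underside.
- mix_cup_1: Small mixing cup, 41 mm across, 28 mm high, bystander behind the press; origin at the centre of its underside.
- tweezers_1: Tweezers, 13 x 123 x 10 mm, bystander behind the press; origin at the centre of the underside.
- spool_05: Small lidded pot, 37 mm across, 26 mm high, bystander at the back left; origin at the centre of its underside.
- pigment_jar_1: Jar with screw lid, 40 mm across, 36 mm high, bystander at the back; origin at the centre of its underside.
- screwdriver: Screwdriver, 24 x 128 x 21 mm, bystander at the left; origin at the centre of its underside.
- marker: Marker pen, 14 x 131 x 15 mm, bystander at the left; origin at the centre of its underside.
Not all that is in view belongs to the job. Of the things like the notebook, leave any that is purple; of the rest the larger one is meant.

How it is judged:
On the way, in this order (a step that is already met when the one before it is completed fails the run):
1. the pawl's tab is pressed down and the nose is clear of the teeth, the arm still up (value of joint pawl above 0.22 rad and value of joint press_arm below 0.2 rad), for 0.1 s.
2. the arm is pushed down until the pad sits on the notebook (value of joint press_arm above 0.875 rad), for 0.2 s.
At the end, for the whole second after the job is handed in: The arm is down with its pad on the notebook (arm joint 0.875 to 0.935 rad, pad within about 4 mm of full contact), the pawl is still clear of the teeth (above 0.15 rad), the notebook lies at rest within 12 mm of where it was, and every bystander is within 20 mm of where it stood (value of joint press_arm between 0.875 and 0.935 rad and value of joint pawl above 0.15 rad and distance of notebook from where it was at the start of the episode below 0.012 m and horizontal distance between press_pad and notebook below 0.04 m and linear speed of notebook below 0.02 m/s); the robot touches nothing.
It fails at once if the arm is forced past the teeth with the pawl engaged (value of joint press_arm above 0.2 rad and value of joint pawl below 0.12 rad).
It fails at once if the notebook is lifted or shifted (height (world z) of notebook above 0.016 m or distance of notebook from where it was at the start of the episode above 0.02 m).
It fails at once if a bystander is lifted or pushed away (more than 20 mm) (distance of any of glue_stick_1, mix_cup_1, tweezers_1, spool_05, pigment_jar_1, screwdriver, marker from where it was at the start of the episode above 0.02 m).
It also fails if it takes over 42 s, if anything falls off the work surface, if the arm or the gripper's body presses on something with over 40 N, if the wrist force passes 120 N, or if a joint passes its speed limit or range.

## Robot

A 7-joint arm with a two-finger parallel gripper is mounted at the origin on a cart in front of the work surface, level with it; the furniture and walls round the work are solid. World frame = base frame: x ahead of the robot, y to its left, z up, the work surface at z = 0. Lengths are in m, angles in rad, forces in N, time in s.
With the tool pointing down it reaches from about 0.35 to 0.9 m from the base axis. Payload 8.1 kg.
Tool frame: the origin (TCP) lies between the finger pads; the fingertips stand 19 mm ahead of it and the grasp point (between the pads) is the TCP; y points along the fingers, x is the direction in which the jaws open and shut, and the axes are right-handed (so a half turn about y gives the same grasp; the last joint's range is limited). The gripper opens to 92 mm and grips with 3 to 60 N. Pads are 19 mm wide; open, the fingers measure 130 mm over their backs; the gripper's body (75 mm by 190 mm) begins 47 mm behind the grasp point.
Start: joints at [-1.436, 0.434, 0.025, 1.573, -0.012, 1.134, -0.075], TCP at [0.147, 0.607, 0.246] pointing down, gripper open.
Joint ranges: [-2.62, 2.62], [-0.44, 2.09], [-1.27, 1.32], [0.08, 2.57], [-1.32, 4.46], [0.12, 2], [-2.74, 2.74]. Speed limits (rad/s): [2.22, 2.22, 3.01, 3.01, 3.14, 3.14, 3.14].

## Interface

Orientations are given as a rotation vector (axis times angle).
In Python, from cell import arm gives the robot as it stands.
- The arm moves only by the tool move_arm, never from a script. Its argument "series" is a list of rows, each an object of numbers: "x", "y", "z": the shift along the tool's x, y, z in cm; "rx", "ry", "rz": the turn, a rotation vector about the tool's x, y, z in rad. In form: [{"x": .., "y": .., "z": .., "rx": .., "ry": .., "rz": ..}, ...]. A call has 1 to 12 rows; each row shifts and turns the pose as measured when the row begins, along the tool's axes as they then stand; what a row does not reach is not made up. A row lasts 1/8 s, in which the tool goes at most 62.5 mm and 10.7 degrees, less where a joint would pass 70% of its speed; a pose out of reach is approached as far as the arm can. A call is refused whole if a number of a shift passes 6.25 or a number of a turn 0.188, either way. A call with a gripper value outside its range is refused whole. "jaw" is the finger opening in cm, from 0 to 9.18, set as the call begins (left out, the last holds). The fingers move at their own pace and stop on an object; "newtons" is the grip in N (left out, the last holds). Time passes only in rows, so rows that do not move let the fingers close. It gives the time, the measured TCP pose, the force and the opening at its end, in the units of the state.
- arm.observe(): the state, without advancing time (a new reading comes with each control period).
- arm.get_image(name): name is "scene" or "side" or "wrist"; returns the picture (400x640x3 uint8, blue, green, red); there is no depth.
- arm.camera_params(name): a dict with "K" (3x3 intrinsics, pixels), "R" (3x3) and "t" (3): a world point X has camera coordinates R X + t; the wrist camera has in their place "tool_from_camera" (4x4, takes a point from camera to tool coordinates, whose origin is the TCP and whose axes are the tool frame's). Camera axes: x right, y down, z forward; pixel columns grow to the right and rows downward; lengths in m; the calibration is good to about 2 mm. A picture is of the moment at which its call begins: read the wrist's pose just before it. camera_params takes no time and is no camera call.
- arm.sign_off(): hands the job in, once; it reports no verdict.
The state is a dict: "clock": time; "joints": joint angles; "dq": joint speeds; "joint_efforts": joint torques, N m; "position": TCP position; "ee_rot": TCP orientation; "force": force on the tool from outside, world axes, zero at the start; "ft_torque": the same for the moment, N m; "width": opening from 0.0 (shut) to 1.0 (fully open).
Only numpy, scipy, OpenCV 4.12 (cv2) and the standard library are available. Lean on these libraries where they do the work, as an engineer would, in place of code of your own. Each camera call takes 0.05 s, during which the arm holds its last target.

## Working session

There is one attempt and no reset: what is moved stays moved. The work goes in short steps, Python scripts to look and compute and a tool call to move; the robot and the scene stay as the last step left them, time stands still between calls to the robot, and variables do not carry over. Pictures are saved under pics/ and viewed, and the job is handed in when it is done.

Besides the shell and the picture viewer there is one more tool, called after "Call:" as name(argument=value, ...) on one line, values as JSON. move_arm: Moves the arm, as the interface text tells. Its arguments: {"type":"object","properties":{"series":{"type":"array","items":{"type":"object","properties":{"x":{"type":"number"},"y":{"type":"number"},"z":{"type":"number"},"rx":{"type":"number"},"ry":{"type":"number"},"rz":{"type":"number"}}}},"jaw":{"type":"number"},"newtons":{"type":"number"}},"required":["series"]}

```bash
ls -la && mkdir -p pics
python3 - <<'E'
from cell import arm
import cv2, numpy as np
np.set_printoptions(precision=4,suppress=True)
s=arm.observe(); print(s)
for n in ("scene","side","wrist"):
    im=arm.get_image(n); cv2.imwrite(f"pics/{n}0.png",im); print(n,arm.camera_params(n))
E
```

```text
total 12
drwxr-xr-x  3 agent agent 4096 Dec  7 04:51 .
drwxr-xr-x 23 root  root  4096 Dec  7 04:51 ..
drwxr-xr-x  2 agent agent 4096 Dec  7 04:51 pics
{'clock': 0.0, 'joints': array([-1.4356,  0.4353,  0.025 ,  1.5741, -0.0116,  1.134 , -0.0751]), 'dq': array([-0.0002, -0.0004, -0.0002,  0.0001,  0.0012, -0.0005, -0.0001]), 'joint_efforts': array([ -0.0001, -66.7858,   0.9848, -31.445 ,  -0.0607,   0.0431,
         0.0002]), 'position': array([0.1472, 0.6069, 0.2449]), 'ee_rot': array([-1.3136, -1.0313,  1.0333]), 'force': array([-0.3925,  0.1237, -0.7642]), 'ft_torque': array([-0.027 ,  0.0172, -0.0389]), 'width': 0.9991026378214942}
scene {'K': array([[512.0191,   0.    , 318.4758],
       [  0.    , 512.0191, 205.9543],
       [  0.    ,   0.    ,   1.    ]]), 'R': array([[ 0.7501, -0.6613,  0.0032],
       [-0.451 , -0.5152, -0.7288],
       [ 0.4836,  0.5452, -0.6848]]), 't': array([-0.3627,  0.4398,  1.3678])}
side {'K': array([[488.1082,   0.    , 318.5381],
       [  0.    , 488.1082, 200.9294],
       [  0.    ,   0.    ,   1.    ]]), 'R': array([[-0.9298, -0.368 , -0.0033],
       [-0.1682,  0.433 , -0.8856],
       [ 0.3273, -0.8229, -0.4645]]), 't': array([0.5797, 0.2012, 1.2143])}
wrist {'K': array([[281.6882,   0.    , 321.7645],
       [  0.    , 281.6882, 200.6027],
       [  0.    ,   0.    ,   1.    ]]), 'tool_from_camera': array([[ 1.    ,  0.001 , -0.    , -0.0009],
       [ 0.0003, -0.2845,  0.9587, -0.1396],
       [ 0.0009, -0.9587, -0.2845,  0.0766],
       [ 0.    ,  0.    ,  0.    ,  1.    ]])}
```

View pics/scene0.png

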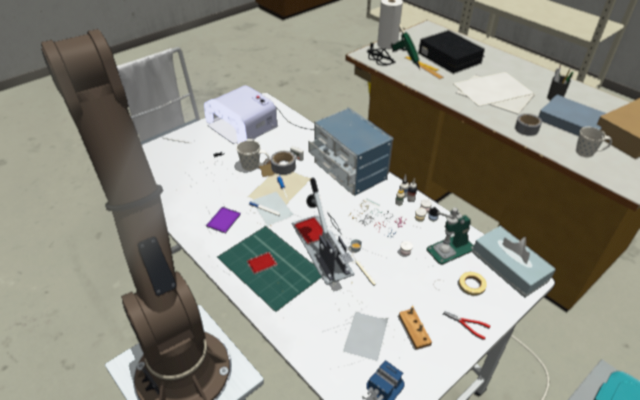

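View pics/side0.png

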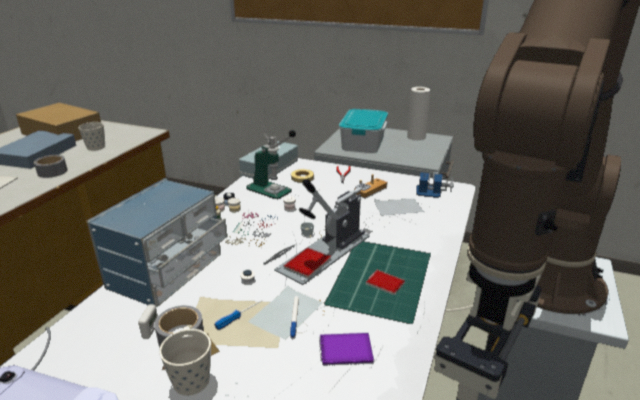

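View pics/wrist0.png

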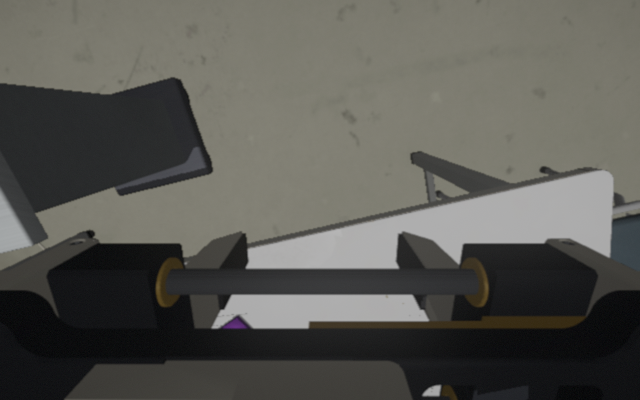

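The scene view shows the press near (325,240), with a red notebook under its pad at (310,230). A smaller red one lies on the green mat at (262,262), a purple one is at (223,219), and there is a green tool at (455,235). In the side view the press is at (330,235), the notebook at (307,262), the small red one at (385,281) and the purple one at (347,349).

Next I'll crop in close.

Run:
```python
import cv2
a=cv2.imread("pics/scene0.png")[170:295,270:395]; cv2.imwrite("pics/scene0c.png",cv2.resize(a,None,fx=4.8,fy=4.8,interpolation=cv2.INTER_CUBIC))
a=cv2.imread("pics/side0.png")[165:290,260:400]; cv2.imwrite("pics/side0c.png",cv2.resize(a,None,fx=4.8,fy=4.8,interpolation=cv2.INTER_CUBIC))
```

```text
(no output)
```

View pics/scene0c.png

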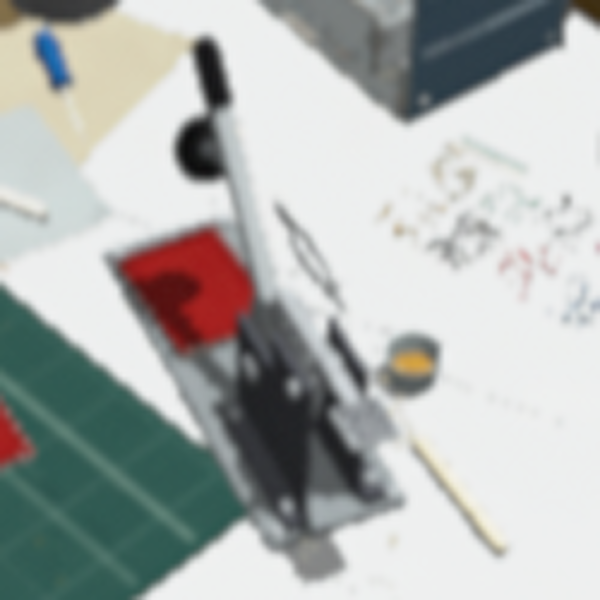

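View pics/side0c.png

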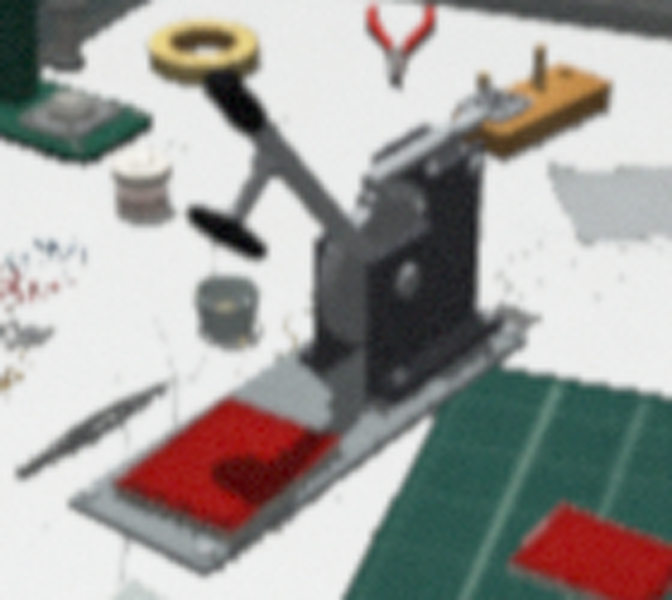

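The crops show the raised arm with its black grip and round pad. The larger red notebook lies on the grey base plate, so it is the one meant. The tab is at about (363,187) in the side view and about (346,257) in the scene view. Now I'll measure.

```bash
cat > h.py <<'E'
import numpy as np, cv2
from cell import arm
np.set_printoptions(precision=4,suppress=True)
from scipy.spatial.transform import Rotation as Rot
def cam(n):
    p=arm.camera_params(n); return p["K"],p["R"],p["t"]
def ray(n,uv):
    K,R,t=cam(n); d=R.T@np.linalg.solve(K,[uv[0],uv[1],1]); return -R.T@t,d/np.linalg.norm(d)
def onz(n,uv,z):
    o,d=ray(n,uv); return o+d*(z-o[2])/d[2]
def tri(a,b):
    o1,d1=ray("scene",a);o2,d2=ray("side",b)
    A=np.array([d1,-d2]).T; s=np.linalg.lstsq(A,o2-o1,rcond=None)[0]
    p,q=o1+s[0]*d1,o2+s[1]*d2; return (p+q)/2,np.linalg.norm(p-q)
def proj(n,X):
    K,R,t=cam(n); c=K@(R@np.asarray(X)+t); return c[:2]/c[2]
E
python3 - <<'E'
from h import *
sc=lambda u,v:(270+u/4.8,170+v/4.8)
sd=lambda u,v:(260+u/4.8,165+v/4.8)
C1=[onz("scene",sc(*p),.008) for p in [(108,255),(228,222),(405,500),(275,545)]]
C2=[onz("side",sd(*p),.008) for p in [(205,572),(72,503),(535,318)]]
print(np.array(C1));print(np.array(C2))
print("tab",tri(sc(365,420),sd(495,105)))
print("grip",tri(sc(205,45),sd(220,80)))
# red notebook
for n in("scene","side"):
    im=cv2.imread(f"pics/{n}0.png").astype(int)
    m=((im[...,2]>90)&(im[...,1]<60)&(im[...,0]<60)).astype(np.uint8)
    k,l,st,c=cv2.connectedComponentsWithStats(m)
    for i in range(1,k):
        if st[i,4]>40: print(n,c[i],st[i,4],onz(n,c[i],.02))
E
```

```text
[[ 0.5676  0.2307  0.008 ]
 [ 0.6547  0.1994  0.008 ]
 [ 0.5705 -0.0708  0.008 ]
 [ 0.4822 -0.0423  0.008 ]]
[[ 0.5687  0.2437  0.008 ]
 [ 0.6584  0.2146  0.008 ]
 [ 0.4814 -0.0582  0.008 ]]
tab (array([ 0.5185, -0.0803,  0.1346]), np.float64(1.2705514001229811e-05))
grip (array([0.5942, 0.1529, 0.2407]), np.float64(0.0017090304509084098))
scene [310.9157 228.6476] 332 [0.5904 0.1599 0.02  ]
scene [260.9797 262.4   ] 295 [0.3746 0.1513 0.02  ]
side [304.3699 261.3327] 511 [0.5962 0.1684 0.02  ]
side [385.6682 281.2784] 431 [0.3791 0.1742 0.02  ]
```

```bash
cat >> h.py <<'E'
yaw=np.radians(-17.6); O=np.array([.5615,.0575,0.])
Rp=Rot.from_euler('z',yaw).as_matrix()
def W(p): return O+Rp@(np.array(p)/1000.)
# desired tool rotation: y down, x along +/- press x
def Rt(sgn):
    x=sgn*Rp[:,0]; y=np.array([0,0,-1.]); return np.array([x,y,np.cross(x,y)]).T
def plan(tgt,Rd):
    s=arm.observe(); R=Rot.from_rotvec(s["ee_rot"]).as_matrix()
    print("clk",s["clock"],"pos",s["position"],"F",s["force"],"w",s["width"])
    print(" to go, tool axes cm",R.T@(np.array(tgt)-s["position"])*100," rotvec",Rot.from_matrix(R.T@Rd).as_rotvec())
    return R
E
python3 - <<'E'
from h import *
for sg in(1,-1):
    R=plan(W((0,-147,200)),Rt(sg)); 
print(R)
for p in[(0,-147,137),(0,104,245),(50,175,8),(-50,175,8),(50,-120,8),(-50,-120,8)]: print(p,W(p),proj("scene",W(p)),proj("side",W(p)))
E
```

```text
clk 0.15 pos [0.1472 0.607  0.2451] F [-0.2344 -0.6927 -0.4191] w 0.9977986872078952
 to go, tool axes cm [-58.2994   4.5898 -52.1974]  rotvec [ 0.0011  1.6401 -0.0009]
clk 0.15 pos [0.1472 0.607  0.2451] F [-0.2344 -0.6927 -0.4191] w 0.9977986872078952
 to go, tool axes cm [-58.2994   4.5898 -52.1974]  rotvec [-0.0008 -1.5015 -0.0011]
[[ 0.2357 -0.0002 -0.9718]
 [ 0.9718 -0.0012  0.2357]
 [-0.0012 -1.     -0.0001]]
(0, -147, 137) [ 0.5171 -0.0826  0.137 ] [346.2685 257.6467] [363.8789 185.8603]
(0, 104, 245) [0.5929 0.1566 0.245 ] [311.7514 177.6549] [305.9614 180.9709]
(50, 175, 8) [0.6621 0.2092 0.008 ] [317.2461 213.8104] [274.6436 268.3382]
(-50, 175, 8) [0.5668 0.2394 0.008 ] [290.7114 221.8859] [304.1401 283.3471]
(50, -120, 8) [ 0.5729 -0.072   0.008 ] [355.1842 274.0093] [343.1666 223.2343]
(-50, -120, 8) [ 0.4776 -0.0418  0.008 ] [326.0455 284.2299] [371.1493 234.2725]
```

Run:
```python
from h import *
s=arm.observe(); R=Rot.from_rotvec(s["ee_rot"]).as_matrix();p=s["position"].copy()
for i in range(18):
    r=np.array([-0.8,-1.4 if i<6 else 0,-4.9])/100
    p=p+R@r; R=R@Rot.from_rotvec([0,.0911,0]).as_matrix()
    print(i,p,np.hypot(*p[:2]))
print(R)
```

```text
0 [0.1929 0.5877 0.2591] 0.6185735706908941
1 [0.2367 0.5643 0.2732] 0.6119680674457858
2 [0.2782 0.5371 0.2872] 0.6048345863604672
3 [0.317  0.5061 0.3012] 0.5972142596424344
4 [0.3529 0.4718 0.3152] 0.5891524591307363
5 [0.3854 0.4343 0.3293] 0.5806988967510166
6 [0.4145 0.3941 0.3293] 0.5718939117738665
7 [0.4397 0.3513 0.3294] 0.5628119124381677
8 [0.461  0.3064 0.3294] 0.5535164700030201
9 [0.478  0.2598 0.3295] 0.5440757356484206
10 [0.4908 0.2118 0.3295] 0.5345623968821317
11 [0.4991 0.1629 0.3296] 0.5250535543753434
12 [0.503  0.1134 0.3297] 0.5156304923219549
13 [0.5023 0.0638 0.3297] 0.5063783111483166
14 [0.4972 0.0144 0.3298] 0.4973853881479504
15 [ 0.4875 -0.0343  0.3298] 0.4887426304281649
16 [ 0.4735 -0.082   0.3299] 0.4805424867809269
17 [ 0.4552 -0.1281  0.33  ] 0.47287769226809734
[[ 0.9533 -0.0002  0.3021]
 [-0.3021 -0.0012  0.9533]
 [ 0.0002 -1.     -0.0012]]
```

Call:
move_arm(series=[{"x":-0.7,"y":-1.4,"z":-4.8,"ry":0.09},{"x":-0.7,"y":-1.4,"z":-4.8,"ry":0.09},{"x":-0.7,"y":-1.4,"z":-4.8,"ry":0.09},{"x":-0.7,"y":-1.4,"z":-4.8,"ry":0.09},{"x":-0.7,"y":-1.4,"z":-4.8,"ry":0.09},{"x":-0.7,"y":-1.4,"z":-4.8,"ry":0.09},{"x":-0.7,"y":0,"z":-4.8,"ry":0.09},{"x":-0.7,"y":0,"z":-4.8,"ry":0.09},{"x":-0.7,"y":0,"z":-4.8,"ry":0.09},{"x":-0.7,"y":0,"z":-4.8,"ry":0.09},{"x":-0.7,"y":0,"z":-4.8,"ry":0.09},{"x":-0.7,"y":0,"z":-4.8,"ry":0.09}], jaw=0, newtons=20)

```text
invalid input
```

Run:
```python
from h import *
plan(W((0,-147,200)),Rt(1)); print(arm.observe()["joints"])
```

```text
clk 0.15 pos [0.1472 0.607  0.2451] F [-0.2344 -0.6927 -0.4191] w 0.9977986872078952
 to go, tool axes cm [-58.2994   4.5898 -52.1974]  rotvec [ 0.0011  1.6401 -0.0009]
[-1.4356  0.4351  0.025   1.5739 -0.0116  1.134  -0.0751]
```

Call:
move_arm(series=[{"x":-0.7,"y":-1.4,"z":-4.8,"rx":0.0,"ry":0.09,"rz":0.0},{"x":-0.7,"y":-1.4,"z":-4.8,"rx":0.0,"ry":0.09,"rz":0.0}], jaw=0.0, newtons=20.0)

```text
clock: 0.4
position: [0.2321, 0.5674, 0.2715]
ee_rot: [-1.378, -0.895, 0.903]
force: [1.1, -0.4, -0.7]
width: 0.832
```

All six fields are needed in each row.

Call:
move_arm(series=[{"x":-0.7,"y":-1.6,"z":-4.8,"rx":0.0,"ry":0.09,"rz":0.0},{"x":-0.7,"y":-1.6,"z":-4.8,"rx":0.0,"ry":0.09,"rz":0.0},{"x":-0.7,"y":-1.6,"z":-4.8,"rx":0.0,"ry":0.09,"rz":0.0},{"x":-0.7,"y":-1.6,"z":-4.8,"rx":0.0,"ry":0.09,"rz":0.0},{"x":-0.7,"y":0.0,"z":-4.8,"rx":0.0,"ry":0.09,"rz":0.0},{"x":-0.7,"y":0.0,"z":-4.8,"rx":0.0,"ry":0.09,"rz":0.0},{"x":-0.7,"y":0.0,"z":-4.8,"rx":0.0,"ry":0.09,"rz":0.0},{"x":-0.7,"y":0.0,"z":-4.8,"rx":0.0,"ry":0.09,"rz":0.0},{"x":-0.7,"y":0.0,"z":-4.8,"rx":0.0,"ry":0.09,"rz":0.0},{"x":-0.7,"y":0.0,"z":-4.8,"rx":0.0,"ry":0.09,"rz":0.0}])

```text
clock: 1.65
position: [0.503, 0.1667, 0.337]
ee_rot: [-1.569, -0.174, 0.181]
force: [0.6, -0.2, -0.2]
width: 0.004
```

Run:
```python
from h import *
plan(W((0,-147,260)),Rt(1)); print(arm.observe()["joints"])
```

```text
clk 1.65 pos [0.503  0.1667 0.337 ] F [ 0.5929 -0.2039 -0.1543] w 0.0043449711689006795
 to go, tool axes cm [ -4.1824   7.8366 -24.5808]  rotvec [ 0.0058  0.5332 -0.0034]
[-0.7932  0.2179  0.462   1.6847 -0.0969  1.2679 -0.0851]
```

Call:
move_arm(series=[{"x":0.2,"y":0.0,"z":-4.2,"rx":0.0,"ry":0.089,"rz":0.0},{"x":0.2,"y":0.0,"z":-4.2,"rx":0.0,"ry":0.089,"rz":0.0},{"x":0.2,"y":0.5,"z":-4.2,"rx":0.0,"ry":0.089,"rz":0.0},{"x":0.2,"y":1.0,"z":-4.2,"rx":0.0,"ry":0.089,"rz":0.0},{"x":0.2,"y":1.0,"z":-4.2,"rx":0.0,"ry":0.089,"rz":0.0},{"x":0.2,"y":1.0,"z":-4.2,"rx":0.0,"ry":0.089,"rz":0.0},{"x":0.0,"y":0.0,"z":0.0,"rx":0.0,"ry":0.0,"rz":0.0}])

```text
clock: 2.52
position: [0.512, -0.0952, 0.3019]
ee_rot: [-1.562, 0.265, -0.26]
force: [0.1, -0.4, -0.3]
width: 0.001
```

Run:
```python
from h import *
plan(W((0,-147,260)),Rt(1)); s=arm.observe();print(s["joints"])
np.savez("w1.npz",p=s["position"],r=s["ee_rot"])
cv2.imwrite("pics/wrist1.png",arm.get_image("wrist"))
a=arm.get_image("scene"); cv2.imwrite("pics/scene1.png",a)
a=arm.get_image("side"); cv2.imwrite("pics/side1.png",a)
```

```text
clk 2.525 pos [ 0.512  -0.0952  0.3019] F [ 0.0905 -0.4062 -0.3389] w 0.0013390192936932018
 to go, tool axes cm [0.0708 4.1842 1.3862]  rotvec [ 0.0076 -0.0267 -0.0019]
[-0.4694  0.2415  0.6875  1.7778 -0.1568  1.1829 -0.07  ]
```

View pics/wrist1.png

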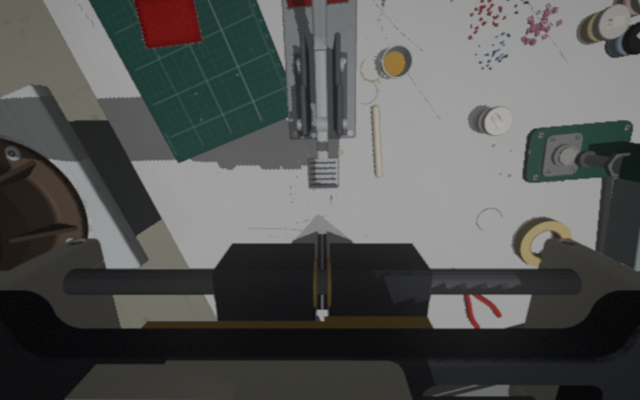

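View pics/side1.png

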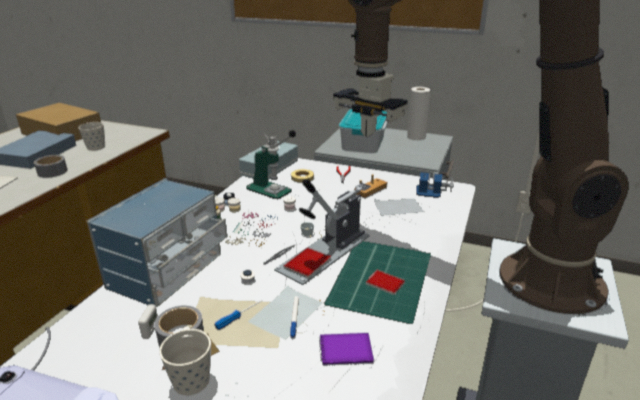

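The wrist view shows the ribbed tab at about (323,172), in line with the press. The glue stick is at (377,140) and the cup at (396,62).

```bash
cat >> h.py <<'E'
def wray(uv,f):
    d=np.load(f); P=arm.camera_params("wrist"); T=P["tool_from_camera"]; R=Rot.from_rotvec(d["r"]).as_matrix()
    o=d["p"]+R@T[:3,3]; v=R@T[:3,:3]@np.linalg.solve(P["K"],[uv[0],uv[1],1]); return o,v
def wz(uv,f,z):
    o,v=wray(uv,f); return o+v*(z-o[2])/v[2]
E
python3 - <<'E'
from h import *
a=cv2.imread("pics/wrist1.png")[0:200,240:400]; cv2.imwrite("pics/w1c.png",cv2.resize(a,None,fx=3,fy=3,interpolation=cv2.INTER_CUBIC))
for uv in[(323,172),(308,187),(339,187),(308,157)]: print(uv,wz(uv,"w1.npz",.137))
# tab two-view: wrist + side/scene
o1,d1=wray((323,172),"w1.npz")
for n,uv in(("side",(363.1,186.9)),("scene",(346,257.5))):
    o2,d2=ray(n,uv); s=np.linalg.lstsq(np.array([d1,-d2]).T,o2-o1,rcond=None)[0]; print(n,o1+s[0]*d1,o2+s[1]*d2)
E
```

```text
(323, 172) [ 0.519  -0.0797  0.137 ]
(308, 187) [ 0.4977 -0.0902  0.137 ]
(339, 187) [ 0.5303 -0.1015  0.137 ]
(308, 157) [ 0.5091 -0.0589  0.137 ]
side [ 0.5189 -0.0801  0.1345] [ 0.5185 -0.0803  0.1345]
scene [ 0.5188 -0.0802  0.1342] [ 0.5186 -0.08    0.1342]
```

View pics/w1c.png

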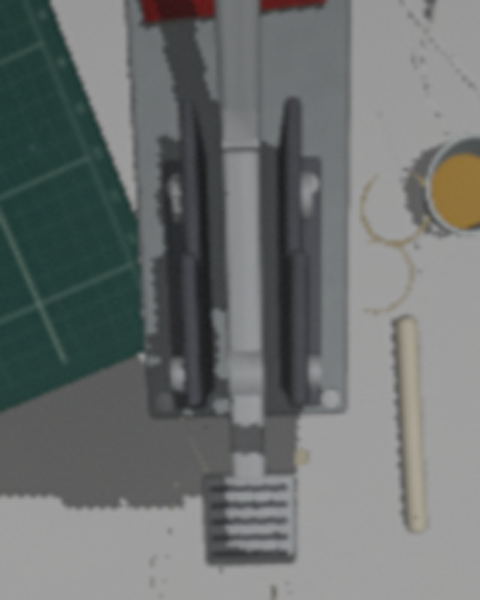

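Run:
```python
from h import *
q=lambda u,v:(240+u/3,v/3)
for a,b in(((127,10),(152,412)),((351,20),(346,410)),((150,413),(346,410))):
    A,B=[wz(q(*t),"w1.npz",.008) for t in(a,b)]; v=A-B; print(A,B,"ang from y",np.degrees(np.arctan2(-v[0],v[1])),np.linalg.norm(v))
```

```text
[0.5338 0.1279 0.008 ] [ 0.4822 -0.038   0.008 ] ang from y -17.282991280045003 0.17371865007684648
[0.6261 0.0918 0.008 ] [ 0.5744 -0.0689  0.008 ] ang from y -17.8316063914411 0.16880252210368096
[ 0.4811 -0.0382  0.008 ] [ 0.5744 -0.0689  0.008 ] ang from y 71.79097653175168 0.09825757375879814
```

```bash
sed -i 's/^yaw=.*/yaw=np.radians(-17.8); O=np.array([.5638,.0602,0.])/' h.py
python3 - <<'E'
from h import *
print(W((0,-147,137)))
plan(W((0,-150,170)),Rt(1))
E
```

```text
[ 0.5189 -0.0798  0.137 ]
clk 2.675 pos [ 0.5137 -0.0906  0.3024] F [-0.5523  0.259   0.3503] w 0.0008281237954345516
 to go, tool axes cm [ 0.1603 13.2312  0.9673]  rotvec [ 0.0058 -0.0146 -0.0012]
```

Call:
move_arm(series=[{"x":0.1,"y":2.6,"z":0.5,"rx":0.006,"ry":-0.014,"rz":0.0},{"x":0.1,"y":2.6,"z":0.4,"rx":0.0,"ry":0.0,"rz":0.0},{"x":0.0,"y":2.6,"z":0.0,"rx":0.0,"ry":0.0,"rz":0.0},{"x":0.0,"y":2.6,"z":0.0,"rx":0.0,"ry":0.0,"rz":0.0},{"x":0.0,"y":2.0,"z":0.0,"rx":0.0,"ry":0.0,"rz":0.0},{"x":0.0,"y":0.0,"z":0.0,"rx":0.0,"ry":0.0,"rz":0.0}])

```text
clock: 3.42
position: [0.5223, -0.0718, 0.1757]
ee_rot: [-1.554, 0.227, -0.229]
force: [-0.8, 0.4, 0.7]
width: 0.005
```

Run:
```python
from h import *
plan(W((0,-150,140)),Rt(1))
a=arm.get_image("side")[100:270,290:440]; cv2.imwrite("pics/side2.png",cv2.resize(a,None,fx=3.5,fy=3.5,interpolation=cv2.INTER_CUBIC))
```

```text
clk 3.425 pos [ 0.5223 -0.0718  0.1757] F [-0.8288  0.3606  0.7363] w 0.004984359497208505
 to go, tool axes cm [-0.1048  3.5639 -1.1748]  rotvec [-0.0047  0.0197  0.0004]
```

View pics/side2.png

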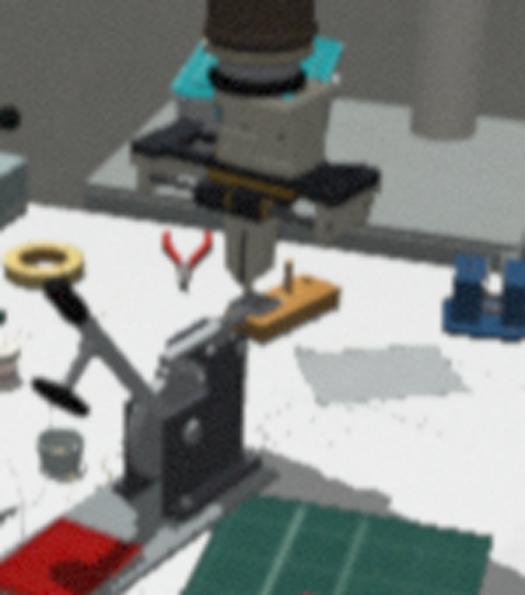

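The side view shows the closed tips just above the tab. They are about 12 mm too far towards the cheeks, so I'll shift back first and then lower.

Call:
move_arm(series=[{"x":-0.1,"y":0.0,"z":-1.0,"rx":-0.005,"ry":0.018,"rz":0.0},{"x":0.0,"y":0.0,"z":0.0,"rx":0.0,"ry":0.0,"rz":0.0},{"x":0.0,"y":0.0,"z":0.0,"rx":0.0,"ry":0.0,"rz":0.0}])

```text
clock: 3.85
position: [0.5203, -0.0816, 0.1788]
ee_rot: [-1.557, 0.238, -0.247]
force: [-0.2, -0.5, 0.0]
width: 0.006
```

Run:
```python
from h import *
plan(W((0,-150,140)),Rt(1))
```

```text
clk 3.85 pos [ 0.5203 -0.0816  0.1788] F [-0.2299 -0.522   0.0477] w 0.005870588341090748
 to go, tool axes cm [-0.213   3.8832 -0.1773]  rotvec [-0.0012  0.0016  0.0053]
```

Call:
move_arm(series=[{"x":-0.2,"y":0.8,"z":-0.1,"rx":0.0,"ry":0.0,"rz":0.005},{"x":0.0,"y":0.8,"z":0.0,"rx":0.0,"ry":0.0,"rz":0.0},{"x":0.0,"y":0.6,"z":0.0,"rx":0.0,"ry":0.0,"rz":0.0},{"x":0.0,"y":0.6,"z":0.0,"rx":0.0,"ry":0.0,"rz":0.0}])

```text
clock: 4.35
position: [0.5183, -0.0824, 0.1496]
ee_rot: [-1.556, 0.242, -0.244]
force: [-1.7, -3.1, 2.9]
width: 0.008
```

Run:
```python
from h import *
plan(W((0,-150,140)),Rt(1))
```

```text
clk 4.35 pos [ 0.5183 -0.0824  0.1496] F [-1.7499 -3.1121  2.902 ] w 0.00781669715082697
 to go, tool axes cm [-0.024   0.9562 -0.0295]  rotvec [-0.0012  0.0014  0.0011]
```

Call:
move_arm(series=[{"x":0.0,"y":0.5,"z":0.0,"rx":0.0,"ry":0.0,"rz":0.0},{"x":0.0,"y":0.5,"z":0.0,"rx":0.0,"ry":0.0,"rz":0.0},{"x":0.0,"y":0.4,"z":0.0,"rx":0.0,"ry":0.0,"rz":0.0}])

```text
clock: 4.72
position: [0.5188, -0.0834, 0.1368]
ee_rot: [-1.555, 0.242, -0.246]
force: [-15.9, 2.9, 56.8]
width: 0.007
```

Run:
```python
from h import *
plan(W((0,-150,140)),Rt(1))
```

```text
clk 4.725 pos [ 0.5188 -0.0834  0.1368] F [-15.8858   2.9073  56.7869] w 0.007315957011568789
 to go, tool axes cm [-0.1049 -0.3176  0.0514]  rotvec [-0.0024  0.      0.0022]
```

The force has risen to 57 N, so the tab is at its stop. Lifting off.

Call:
move_arm(series=[{"x":0.0,"y":-0.1,"z":0.0,"rx":0.0,"ry":0.0,"rz":0.0},{"x":0.0,"y":-1.0,"z":0.0,"rx":0.0,"ry":0.0,"rz":0.0},{"x":0.0,"y":-4.0,"z":0.0,"rx":0.0,"ry":0.0,"rz":0.0},{"x":0.0,"y":-4.0,"z":0.0,"rx":0.0,"ry":0.0,"rz":0.0},{"x":0.0,"y":-4.0,"z":0.0,"rx":0.0,"ry":0.0,"rz":0.0},{"x":0.0,"y":-3.5,"z":0.0,"rx":0.0,"ry":0.0,"rz":0.0},{"x":0.0,"y":-0.5,"z":0.0,"rx":0.0,"ry":0.0,"rz":0.0}])

```text
clock: 5.6
position: [0.5183, -0.0809, 0.3137]
ee_rot: [-1.551, 0.241, -0.242]
force: [0.1, -0.7, -0.1]
width: 0.003
```

Run:
```python
from h import *
plan(W((0,88,310)),Rt(1)); s=arm.observe(); np.savez("w3.npz",p=s["position"],r=s["ee_rot"])
w=arm.get_image("wrist");cv2.imwrite("pics/wrist3.png",w)
a=arm.get_image("side")[150:270,270:420]; cv2.imwrite("pics/side3.png",cv2.resize(a,None,fx=4.5,fy=4.5,interpolation=cv2.INTER_CUBIC))
```

```text
clk 5.6 pos [ 0.5183 -0.0809  0.3137] F [ 0.0779 -0.7281 -0.1343] w 0.002687968222951747
 to go, tool axes cm [ 0.0832  0.5284 23.6218]  rotvec [-0.0065  0.0026 -0.    ]
```

View pics/side3.png

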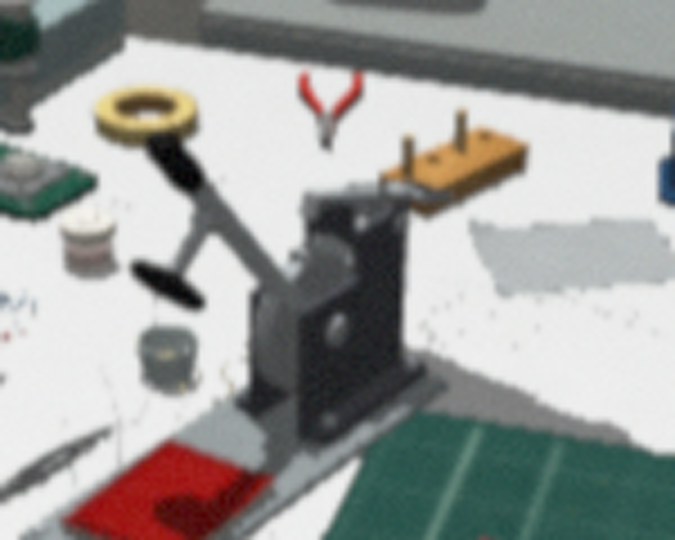

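View pics/wrist3.png

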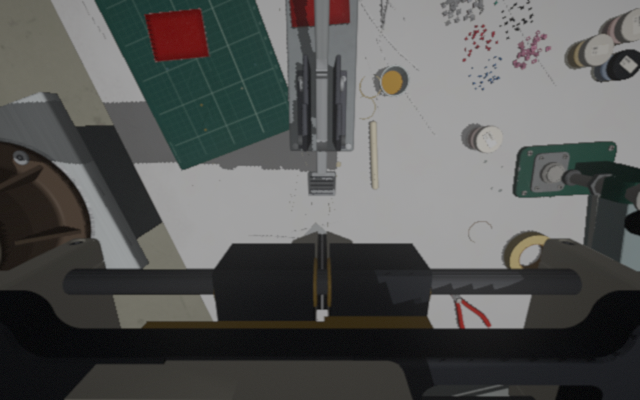

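The tab now sits low and tipped, and the arm is still up. Next I'll work out the push arc, with the contact about 190 mm out on the grip.

```bash
cat >> h.py <<'E'
def tcp_own(e,clear=0.,r=190.):
    y=-30+r*np.cos(e)-(10+clear)*np.sin(e)-9.5; z=75+r*np.sin(e)+(10+clear)*np.cos(e)+19
    return np.array([0,y,z])
E
python3 - <<'E'
from h import *
t=tcp_own(.9,25); print(t); plan(W(t),Rt(1))
es=np.linspace(.95,0,11); P=np.array([tcp_own(e) for e in es]); print(np.c_[es,P]); print(np.diff(P,axis=0)/10)
E
```

```text
[  0.      51.1895 264.5885]
clk 5.7 pos [ 0.5174 -0.0806  0.3118] F [-0.0638 -0.9044 -0.5321] w 0.0005672175766138046
 to go, tool axes cm [ 0.1818  4.8244 19.92  ]  rotvec [-0.0054  0.0026 -0.0029]
[[  0.95     0.      62.8856 254.3658]
 [  0.855    0.      77.6358 243.9307]
 [  0.76     0.      91.3296 232.1434]
 [  0.665    0.     103.8436 219.1104]
 [  0.57     0.     115.0649 204.9491]
 [  0.475    0.     124.8922 189.7872]
 [  0.38     0.     133.2371 173.7615]
 [  0.285    0.     140.0241 157.0165]
 [  0.19     0.     145.1922 139.7032]
 [  0.095    0.     148.6947 121.9778]
 [  0.       0.     150.5    104.    ]]
[[ 0.      1.475  -1.0435]
 [ 0.      1.3694 -1.1787]
 [ 0.      1.2514 -1.3033]
 [ 0.      1.1221 -1.4161]
 [ 0.      0.9827 -1.5162]
 [ 0.      0.8345 -1.6026]
 [ 0.      0.6787 -1.6745]
 [ 0.      0.5168 -1.7313]
 [ 0.      0.3502 -1.7725]
 [ 0.      0.1805 -1.7978]]
```

Move above the cheeks at height (tip at 0.29) towards the arm, then lower.

Call:
move_arm(series=[{"x":0.1,"y":0.0,"z":4.0,"rx":-0.005,"ry":0.002,"rz":-0.003},{"x":0.1,"y":0.0,"z":4.5,"rx":0.0,"ry":0.0,"rz":0.0},{"x":0.0,"y":0.5,"z":4.5,"rx":0.0,"ry":0.0,"rz":0.0},{"x":0.0,"y":1.5,"z":3.5,"rx":0.0,"ry":0.0,"rz":0.0},{"x":0.0,"y":1.5,"z":1.5,"rx":0.0,"ry":0.0,"rz":0.0},{"x":0.0,"y":0.5,"z":0.0,"rx":0.0,"ry":0.0,"rz":0.0},{"x":0.0,"y":0.0,"z":0.0,"rx":0.0,"ry":0.0,"rz":0.0}])

```text
clock: 6.58
position: [0.5714, 0.0926, 0.2613]
ee_rot: [-1.562, 0.256, -0.238]
force: [0.2, -0.7, 0.7]
width: 0.007
```

Run:
```python
from h import *
plan(W(tcp_own(.9,0)),Rt(1)); s=arm.observe(); print(Rp.T@(s["position"]-O)*1000); np.savez("w4.npz",p=s["position"],r=s["ee_rot"])
w=arm.get_image("wrist");cv2.imwrite("pics/wrist4.png",w)
a=arm.get_image("side")[110:250,250:400]; cv2.imwrite("pics/side4.png",cv2.resize(a,None,fx=4.2,fy=4.2,interpolation=cv2.INTER_CUBIC))
```

```text
clk 6.575 pos [0.5714 0.0926 0.2613] F [ 0.2416 -0.6849  0.7231] w 0.007162225552561395
 to go, tool axes cm [0.2681 1.1945 3.7713]  rotvec [ 0.0069 -0.0036 -0.0108]
[ -2.6866  33.1527 261.282 ]
```

View pics/side4.png

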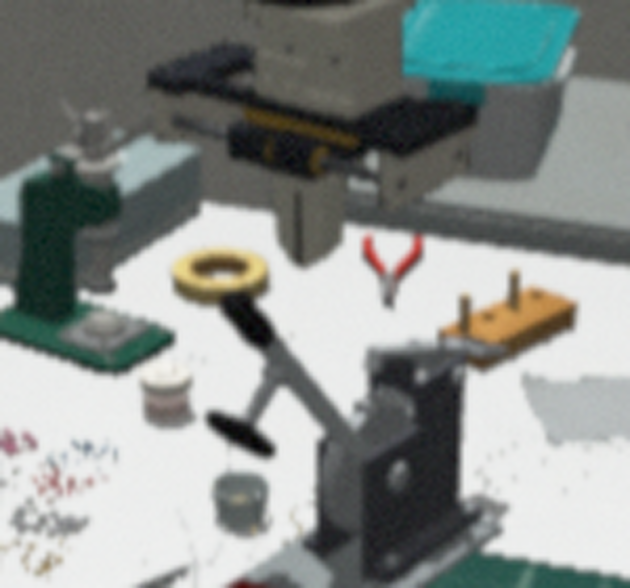

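View pics/wrist4.png

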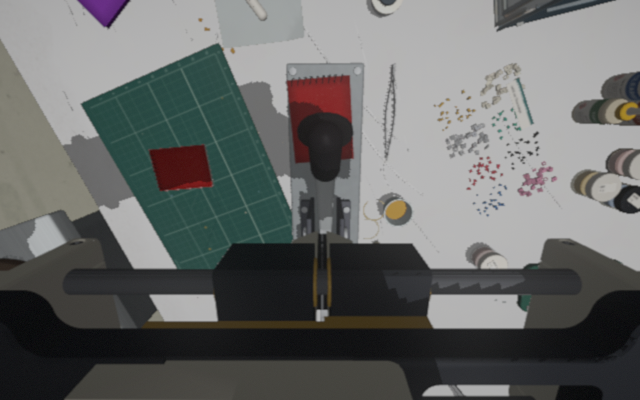

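Side and wrist views show the tips behind and above the grip, which is at (325,160) in the wrist picture and centred. Going to contact.

Call:
move_arm(series=[{"x":0.2,"y":0.2,"z":1.2,"rx":0.007,"ry":-0.004,"rz":-0.01},{"x":0.1,"y":0.4,"z":1.2,"rx":0.0,"ry":0.0,"rz":0.0},{"x":0.0,"y":0.5,"z":1.2,"rx":0.0,"ry":0.0,"rz":0.0},{"x":0.0,"y":1.1,"z":1.4,"rx":0.0,"ry":0.0,"rz":0.0}])

```text
clock: 7.18
position: [0.5921, 0.1398, 0.2414]
ee_rot: [-1.553, 0.243, -0.25]
force: [-0.6, -1.2, 1.3]
width: 0.004
```

Run:
```python
from h import *
plan(W(tcp_own(.75,0)),Rt(1)); s=arm.observe(); print(Rp.T@(s["position"]-O)*1000)
a=arm.get_image("side")[110:250,250:400]; cv2.imwrite("pics/side5.png",cv2.resize(a,None,fx=4.2,fy=4.2,interpolation=cv2.INTER_CUBIC))
```

```text
clk 7.175 pos [0.5921 0.1398 0.2414] F [-0.6296 -1.1541  1.2704] w 0.003705304060596274
 to go, tool axes cm [-0.2657  1.0555  0.82  ]  rotvec [-0.0042 -0.0034  0.004 ]
[  2.5862  84.4512 241.359 ]
```

View pics/side5.png

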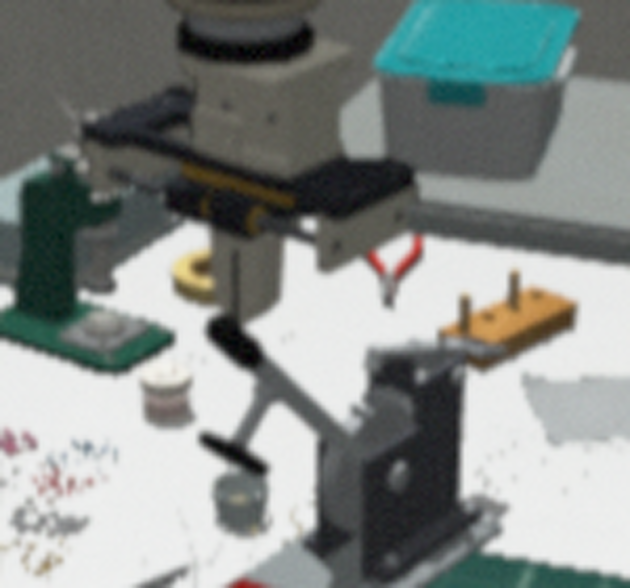

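The tip is on the grip and the arm is beginning to sink at about 1.3 N. I'll follow the arc in chunks and watch the force.

Call:
move_arm(series=[{"x":-0.2,"y":1.2,"z":1.1,"rx":0.0,"ry":0.0,"rz":0.0},{"x":0.0,"y":1.3,"z":1.1,"rx":0.0,"ry":0.0,"rz":0.0},{"x":0.0,"y":1.4,"z":1.1,"rx":0.0,"ry":0.0,"rz":0.0}])

```text
clock: 7.6
position: [0.601, 0.1763, 0.1981]
ee_rot: [-1.554, 0.242, -0.248]
force: [-1.4, -1.9, 0.8]
width: 0.007
```

Run:
```python
from h import *
plan(W(tcp_own(.35,0)),Rt(1)); s=arm.observe(); q=Rp.T@(s["position"]-O)*1000; c=q+[0,39.5,-94]; r=np.hypot(c[1],c[2]); print(q,"r",r,"e",np.arctan2(c[2],c[1])-10/r)
a=arm.get_image("side")[110:250,250:400]; cv2.imwrite("pics/side6.png",cv2.resize(a,None,fx=4.2,fy=4.2,interpolation=cv2.INTER_CUBIC))
```

```text
clk 7.6 pos [0.601  0.1763 0.1981] F [-1.3584 -1.9011  0.7734] w 0.006679127788475575
 to go, tool axes cm [-0.0074  2.9586  1.354 ]  rotvec [-0.0036 -0.0011  0.0033]
[ -0.0391 121.9053 198.0813] r 192.0535741875817 e 0.5206737226979565
```

View pics/side6.png

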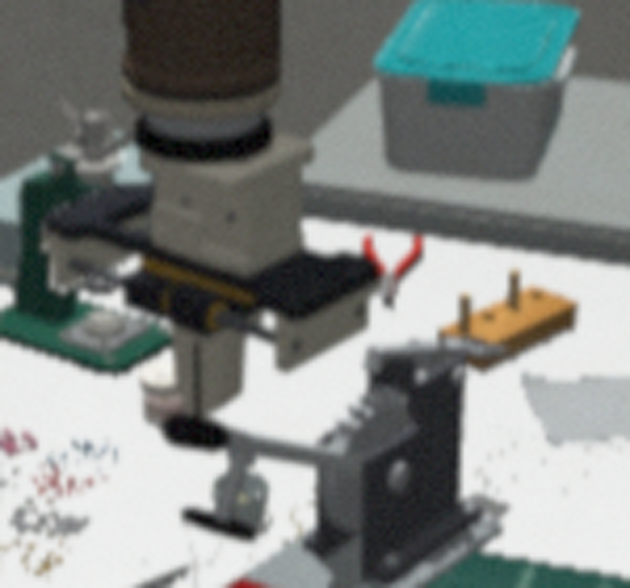

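Call:
move_arm(series=[{"x":0.0,"y":1.4,"z":0.7,"rx":0.0,"ry":0.0,"rz":0.0},{"x":0.0,"y":1.5,"z":0.6,"rx":0.0,"ry":0.0,"rz":0.0},{"x":0.0,"y":1.5,"z":0.4,"rx":0.0,"ry":0.0,"rz":0.0},{"x":0.0,"y":1.3,"z":0.2,"rx":0.0,"ry":0.0,"rz":0.0}])

```text
clock: 8.15
position: [0.6075, 0.1991, 0.1356]
ee_rot: [-1.552, 0.24, -0.245]
force: [0.6, 0.8, 3.7]
width: 0.004
```

Run:
```python
from h import *
plan(W(tcp_own(.0,0)),Rt(1)); s=arm.observe(); q=Rp.T@(s["position"]-O)*1000; c=q+[0,39.5,-94]; r=np.hypot(c[1],c[2]); print(q,"r",r,"e",np.arctan2(c[2],c[1])-10/r)
```

```text
clk 8.15 pos [0.6075 0.1991 0.1356] F [0.5501 0.8322 3.6875] w 0.003962808379343148
 to go, tool axes cm [0.0827 3.1675 0.4718]  rotvec [-0.0053  0.0016  0.0025]
[ -0.8979 145.6123 135.6478] r 189.7395928784062 e 0.1685980668421984
```

Call:
move_arm(series=[{"x":0.0,"y":1.0,"z":0.2,"rx":0.0,"ry":0.0,"rz":0.0},{"x":0.0,"y":0.7,"z":0.1,"rx":0.0,"ry":0.0,"rz":0.0},{"x":0.0,"y":0.4,"z":0.0,"rx":0.0,"ry":0.0,"rz":0.0},{"x":0.0,"y":0.3,"z":0.0,"rx":0.0,"ry":0.0,"rz":0.0}])

```text
clock: 8.65
position: [0.6084, 0.2022, 0.1096]
ee_rot: [-1.552, 0.241, -0.245]
force: [0.2, 2.3, 1.1]
width: 0.002
```

Run:
```python
from h import *
plan(W(tcp_own(.0,0)),Rt(1)); s=arm.observe(); q=Rp.T@(s["position"]-O)*1000; c=q+[0,39.5,-94]; r=np.hypot(c[1],c[2]); print(q,"r",r,"e",np.arctan2(c[2],c[1])-10/r)
```

```text
clk 8.65 pos [0.6084 0.2022 0.1096] F [0.2494 2.2516 1.1239] w 0.0024959186675714826
 to go, tool axes cm [0.0967 0.5585 0.164 ]  rotvec [-0.0052  0.0013  0.0019]
[ -0.9758 148.8294 109.5741] r 188.97227432601952 e 0.02959044015879242
```

Call:
move_arm(series=[{"x":0.0,"y":0.3,"z":0.0,"rx":0.0,"ry":0.0,"rz":0.0},{"x":0.0,"y":0.2,"z":0.0,"rx":0.0,"ry":0.0,"rz":0.0}])

```text
clock: 8.9
position: [0.6085, 0.2024, 0.1046]
ee_rot: [-1.552, 0.24, -0.245]
force: [-0.7, 1.5, 1.6]
width: 0.003
```

Run:
```python
from h import *
plan(W(tcp_own(.0,0)),Rt(1))
a=arm.get_image("side")[170:300,240:400]; cv2.imwrite("pics/side7.png",cv2.resize(a,None,fx=4.2,fy=4.2,interpolation=cv2.INTER_CUBIC))
```

```text
clk 8.9 pos [0.6085 0.2024 0.1046] F [-0.6788  1.5413  1.6249] w 0.0031419970960039085
 to go, tool axes cm [0.092  0.066  0.1483]  rotvec [-0.0058  0.0013  0.0021]
```

View pics/side7.png

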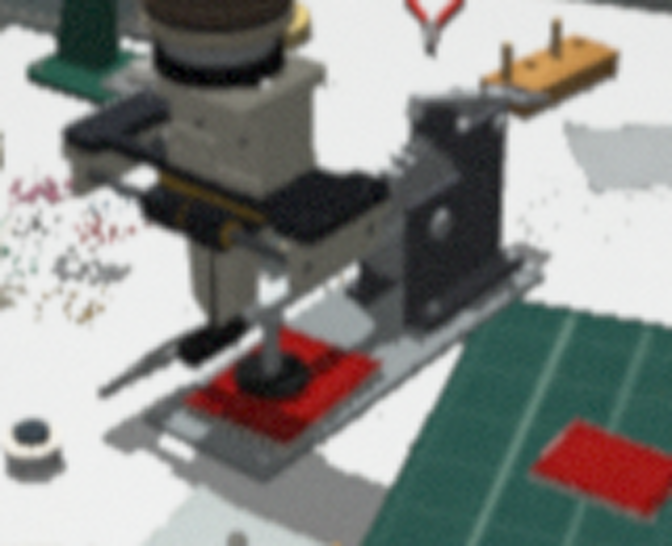

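The pad is at or just above the notebook, with little force so far. I'll go on in 2 mm rows until the force rises.

Call:
move_arm(series=[{"x":0.0,"y":0.2,"z":0.0,"rx":0.0,"ry":0.0,"rz":0.0},{"x":0.0,"y":0.2,"z":0.0,"rx":0.0,"ry":0.0,"rz":0.0}])

```text
clock: 9.2
position: [0.6085, 0.2024, 0.1005]
ee_rot: [-1.552, 0.24, -0.245]
force: [0.5, 1.3, 2.5]
width: 0.006
```

Run:
```python
from h import *
plan(W(tcp_own(.0,0)),Rt(1))
```

```text
clk 9.2 pos [0.6085 0.2024 0.1005] F [0.4685 1.3174 2.517 ] w 0.006350552289533149
 to go, tool axes cm [ 0.092  -0.3482  0.1417]  rotvec [-0.006   0.0013  0.0022]
```

Call:
move_arm(series=[{"x":0.0,"y":0.15,"z":0.0,"rx":0.0,"ry":0.0,"rz":0.0}])

```text
clock: 9.32
position: [0.6086, 0.2025, 0.0994]
ee_rot: [-1.551, 0.24, -0.245]
force: [-4.3, 0.9, 17.1]
width: 0.008
```

Run:
```python
from h import *
plan(W(tcp_own(.0,0)),Rt(1))
a=arm.get_image("side")[215:285,270:380]; cv2.imwrite("pics/side8.png",cv2.resize(a,None,fx=7,fy=7,interpolation=cv2.INTER_CUBIC))
a=arm.get_image("scene")[180:290,260:370]; cv2.imwrite("pics/scene8.png",cv2.resize(a,None,fx=5,fy=5,interpolation=cv2.INTER_CUBIC))
```

```text
clk 9.325 pos [0.6086 0.2025 0.0994] F [-4.2774  0.9302 17.0784] w 0.008010778773298205
 to go, tool axes cm [ 0.0861 -0.4552  0.1363]  rotvec [-0.0063  0.0013  0.0022]
```

View pics/side8.png

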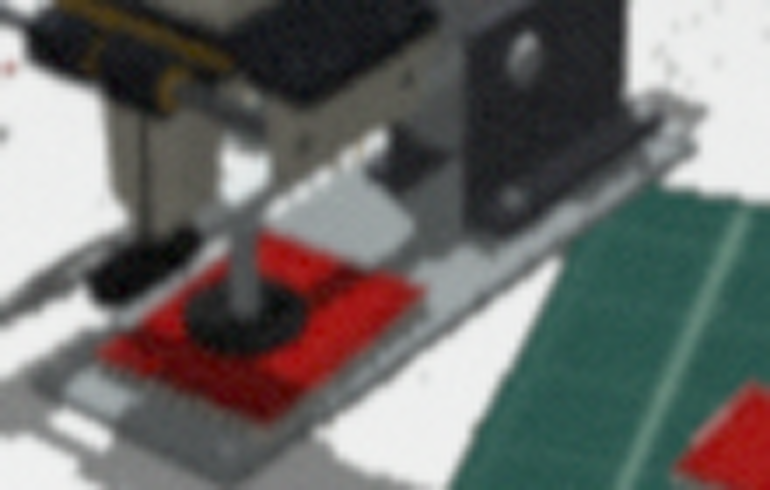

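View pics/scene8.png

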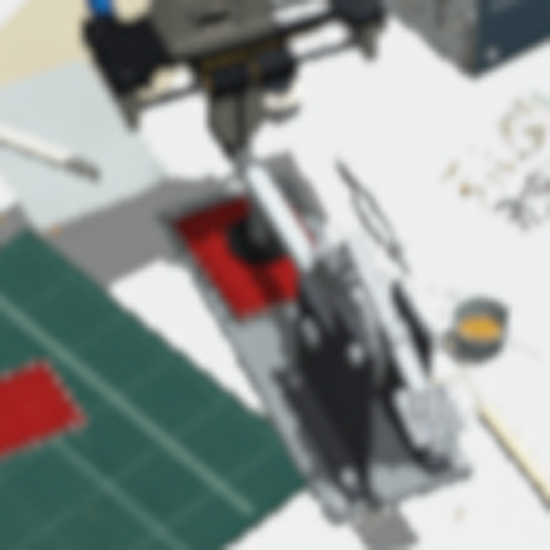

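The force jumped to 17 N with almost no further travel, so the pad is seated on the notebook, and both pictures agree. I'll hold briefly, lift straight off, and look again.

Call:
move_arm(series=[{"x":0.0,"y":0.05,"z":0.0,"rx":0.0,"ry":0.0,"rz":0.0},{"x":0.0,"y":0.05,"z":0.0,"rx":0.0,"ry":0.0,"rz":0.0},{"x":0.0,"y":-0.2,"z":0.0,"rx":0.0,"ry":0.0,"rz":0.0},{"x":0.0,"y":-1.0,"z":0.0,"rx":0.0,"ry":0.0,"rz":0.0},{"x":0.0,"y":-4.0,"z":0.0,"rx":0.0,"ry":0.0,"rz":0.0},{"x":0.0,"y":-4.0,"z":0.0,"rx":0.0,"ry":0.0,"rz":0.0},{"x":0.0,"y":-4.0,"z":0.0,"rx":0.0,"ry":0.0,"rz":0.0},{"x":0.0,"y":-4.0,"z":0.0,"rx":0.0,"ry":0.0,"rz":0.0},{"x":0.0,"y":-2.0,"z":0.0,"rx":0.0,"ry":0.0,"rz":0.0},{"x":0.0,"y":0.0,"z":0.0,"rx":0.0,"ry":0.0,"rz":0.0},{"x":0.0,"y":0.0,"z":0.0,"rx":0.0,"ry":0.0,"rz":0.0}])

```text
clock: 10.8
position: [0.6066, 0.1976, 0.2983]
ee_rot: [-1.555, 0.245, -0.247]
force: [-0.1, 0.4, -0.5]
width: 0.006
```

Run:
```python
from h import *
s=arm.observe(); print(s["clock"],s["position"],s["force"])
a=arm.get_image("side"); cv2.imwrite("pics/side9f.png",a); a=a[165:290,260:400]; cv2.imwrite("pics/side9.png",cv2.resize(a,None,fx=4.8,fy=4.8,interpolation=cv2.INTER_CUBIC))
b=arm.get_image("scene"); cv2.imwrite("pics/scene9f.png",b); cv2.imwrite("pics/scene9.png",cv2.resize(b[170:295,270:395],None,fx=4.8,fy=4.8,interpolation=cv2.INTER_CUBIC))
# predicted pixels of grip end for values
for v in(.86,.875,.908,.935,.955):
    e=.908-v; P=W((0,-30+218*np.cos(e),75+218*np.sin(e))); print(v,proj("side",P),proj("scene",P))
```

```text
10.8 [0.6066 0.1976 0.2983] [-0.0831  0.4101 -0.5415]
0.86 [282.9738 252.3772] [302.4626 198.3662]
0.875 [282.9865 253.5289] [302.4653 199.0517]
0.908 [283.0629 256.0234] [302.4904 200.5856]
0.935 [283.1748 258.0223] [302.5304 201.8664]
0.955 [283.286  259.4776] [302.5713 202.8295]
```

View pics/side9.png

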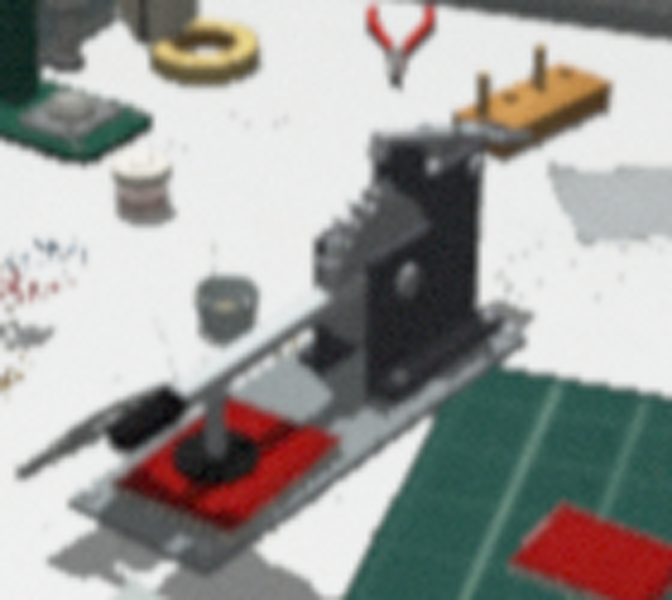

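View pics/scene9.png

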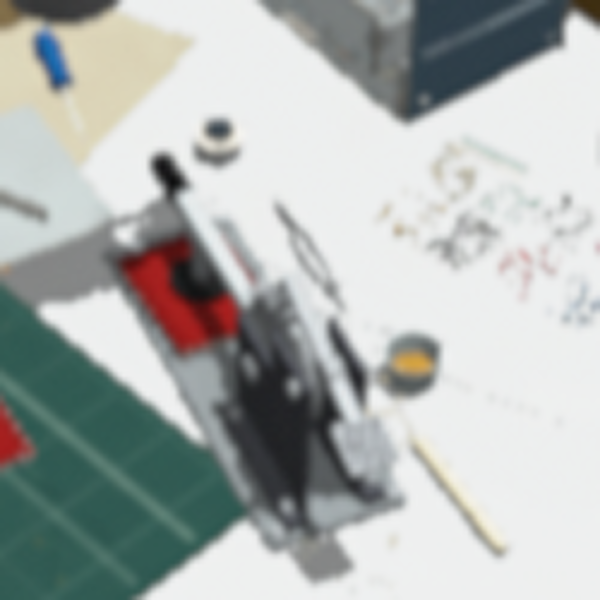

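After lift-off:
- **Arm:** it lies level. The grip end in the side view is at about (284,255), and (283,256) is expected at 0.908.
- **Notebook:** the pad rests on it, and its corners in the side crop are where they were.
- **Pawl:** it is still tipped with its nose clear.
- **Bystanders:** the tweezers, cup, glue stick and pot are where they stood.
- **Robot:** it touches nothing.

Handing in.

Run:
```python
from h import *
print(arm.sign_off())
```

```text
the job is handed in; nothing more can be done
None
```

I pressed the pawl tab down to its stop and lifted off. I then pushed the arm down at its grip until the pad sat on the larger red notebook, raised the gripper clear, and handed the job in at about 11 s.

**Checks that agreed**
- **Tab position:** the scene, side and wrist views agreed on it to about 3 mm.
- **Pawl:** force rose to 57 N at the tab's stop. The tab stayed low and tipped in the later pictures, and no tooth blocked the arm on the way down.
- **Pad contact:** force jumped from 2.5 to 17 N with almost no further travel.
- **After lift-off:** the grip end was within about 1 px of its level position in the side view. The notebook and the bystanders near the press showed no visible shift, and the gripper, about 20 cm above, touched nothing.

**Checks that disagreed or were not made**
- **Contact heights:** both contacts came 3 to 5 mm lower in tool height than the nominal geometry gave. I took this for a fingertip-length or calibration offset and relied on the force rise.
- **Grip end in the scene view:** I read it about 3 px lower than predicted for a level arm.
- **Joint values:** I had no direct reading of the arm or pawl angle. The final camera check does not firmly settle where in the 0.875 to 0.935 rad range the arm stands.
- **Bystanders farther off:** I did not compare the screwdriver, marker and other far things before and after.

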